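# Nest the three drying dosing beakers

### The arm

A 6-joint arm with a two-finger parallel gripper is mounted at the origin on the work surface. World frame = base frame: x ahead of the robot, y to its left, z up, the work surface at z = 0. Lengths are in mm, angles in degrees, forces in N, time in s.
With the tool pointing down it reaches from about 325 to 925 mm from the base axis. Payload 3.1 kg.
Tool frame: the origin (TCP) lies at the very end of the fingers, on their centre line; the grasp point (between the pads) lies grasp_offset behind it (grasp_offset is the distance from the TCP to the grasp point, in mm); z points along the fingers, y is the line along which they close (so a half turn about z gives the same grasp; the last joint's range is limited). The gripper opens to 85 mm and grips with 20 to 120 N. Pads are 22 mm wide; open, the fingers measure 114 mm over their backs; the gripper's body (76 mm by 85 mm) begins 54 mm behind the grasp point. The pads swing forward as they close: fully open they stand 13 mm farther back than shut.
Start: joints at [-79.481, 12.427, 92.441, -0, 75.132, -6.429], TCP at [182.212, -597.861, 231.3] pointing down, gripper open.
Joint ranges: [-157.48, 157.48], [-44.54, 120.13], [17.64, 146.25], [-64.5, 244.5], [7.68, 150.69], [-147.95, 147.95]. Speed limits (degrees/s): [159.86, 159.86, 180, 180, 180, 180].

### API

Orientations are given as [roll, pitch, yaw] about the fixed x, y, z axes, in that order (R = Rz(yaw) Ry(pitch) Rx(roll)).
In Python, from station import * gives the robot as it stands. Calls block until the motion is done:
- goto(position, orientation): joint-space move of the TCP to a pose.
- move_l(position, attitude=None, speed=150): straight line of the TCP; attitude=None keeps the orientation; speed is the mean speed in mm/s.
- move_j(angles): joint-space move.
- grip(opening, squeeze=None): finger opening in mm; squeeze is the grip in N (None keeps the last); returns when the fingers have stopped.
- wait(seconds).
- solve_ik(position, orientation): joint angles nearest the present ones, or None.
- get_obs(): the state.
- get_image(name): name is "scene" or "side" or "wrist"; returns the picture (420x560x3 uint8, red, green, blue); there is no depth.
- get_calibration(name): a dict with "fx", "fy", "cx", "cy" (pixels), "R" (3x3) and "t" (3): a world point X has camera coordinates R X + t; the wrist camera has in their place "mount" (4x4, takes a point from camera to tool coordinates, whose origin is the TCP and whose axes are the flange's). Camera axes: x right, y down, z forward; pixel columns grow to the right and rows downward; lengths in mm; the calibration is good to about 2 mm. A picture is of the moment at which its call begins: read the wrist's pose just before it. get_calibration takes no time and is no camera call.
A pose or a line that the arm cannot do raises Unreachable and nothing moves.
- sign_off(): hands the job in; it is judged then, once.
Trained networks look in the newest picture that a camera, given by its name, has taken for a name from the list of things; names that differ only in an ending like _2 or _b are one class to them, and where a whole thing is asked for, a point or a joint stands for the part that bears it (a point fixed in the world has none). Each returns a list of dicts, best first, with "score" (0 to 1); they miss things now and then, are a little off and sometimes report something else, mostly with a low value. They report only what shows in the picture. A call takes as long as a camera call.
- spot_in(name, camera): "extent" ([centre column, centre row, width, height] in pixels, round what is visible of it).
- regions_of(name, camera): "region" (420x560 bool, what is visible of it) and "extent" ([centre column, centre row, width, height] in pixels, round what is visible of it).
The state is a dict: "t": time; "joint_pos": joint angles; "qvel": joint speeds; "effort": joint torques, N m; "tcp_pos": TCP position; "ee_rot": TCP orientation; "wrist_force": force on the tool from outside, world axes, zero at the start; "moment": the same for the moment, N m; "grip_width": finger opening in mm; "grip_force": force on a finger pad.
Only numpy, scipy, OpenCV 4.12 (cv2) and the standard library are available. Lean on these libraries where they do the work, as an engineer would, in place of code of your own. Each camera call takes 0.05 s, during which the arm holds its last target. There are 200 camera calls.

### The job

Take the orange beaker out of the drying cradle, stand it upright on the bare oak board and let go of it; then, gripping it afresh, nest the three beakers in size order: orange inside green and blue inside orange, each upright and fully down on the floor of the next, the green one still standing on the board. Lower them gently rather than ramming them in, and leave the steel cup and the mortar standing where they are.

Things in the scene. Friction and masses are not known exactly. Their poses are not given: they have to be found in the camera images.
- board: Fixed oak board, 600 x 1060 mm, lying on the table under everything in the working area; its flat top is 18 mm above the work surface (z = 0.018). Origin at the centre of its underside, axes along the world's.
- beaker_large: Green plastic beaker, the widest and lowest: straight round cup, white rim, outer diameter 82 mm, height 50 mm, wall 3.5 mm (bore 75 mm), floor 5 mm thick. Stands upright on the board, empty, mouth up. Origin at the centre of its underside, z up through the mouth. About 140 g.
- beaker_middle: Orange plastic beaker, the middle one: straight round cup, white rim, outer diameter 62 mm, height 80 mm, wall 2.5 mm (bore 57 mm), floor 5 mm thick, foot edge bevelled 3 mm. At the start it lies on its side in the cradle. Origin at the centre of its underside; its z axis runs from the base out through the mouth. About 90 g. Nested in the green one it stands 35 mm above the green rim.
- beaker_small: Blue plastic beaker, the narrowest and tallest: straight round cup, white rim, outer diameter 44 mm, height 108 mm, wall 2.5 mm, floor 5 mm thick, foot edge bevelled 3 mm. Stands upright on the board, mouth up. Origin at the centre of its underside, z up. About 60 g. Nested in the orange one it stands 33 mm above the orange rim.
- cradle: Fixed wooden drying cradle on the board, 100 mm long (its x), 52 mm wide (its y): two rubber rails along x, tops 20 mm up, and a 34 mm high end stop at -x. Origin at the centre of its underside. The orange beaker lies along x, base against the stop, mouth to +x, its middle over the cradle's middle, its axis 46 mm above the cradle's underside; both sides are free for fingers.
- steel_cup: Bystander: plain steel cup, mouth diameter 76 mm, 85 mm high, standing loose on the board. Origin at the centre of its underside.
- mortar: Bystander: white ceramic mortar, 120 mm across, 75 mm high, with its pestle leaning in it (up to 145 mm high), loose at the back of the board. Origin at the centre of its underside.

How it is judged (in metres and radians):
On the way:
1. the orange beaker stands upright on the bare board, outside the others, let go and at rest (angle between beaker_middle's own z axis and vertical below 0.1 rad and height (world z) of beaker_middle between 0.014 and 0.0215 m and horizontal distance between beaker_middle and beaker_large above 0.06 m and contact force between the fingers and beaker_middle below 0.05 N and linear speed of beaker_middle below 0.03 m/s), for 0.3 s.
At the end, for the whole second after the job is handed in: All three upright (within 0.1 rad) and at rest; green on the board (within 4 mm), orange inside green and blue inside orange, each underside at most 9 mm above the underside of the one around it (so on its 5 mm floor) and axes within 12 mm (fit about 6 mm loose all round) (angle between each of beaker_large, beaker_middle, beaker_small's own z axis and vertical below 0.1 rad and height (world z) of beaker_large between 0.014 and 0.022 m and horizontal distance between beaker_middle and beaker_large below 0.012 m and z of beaker_middle in the frame of beaker_large between 0.001 and 0.009 m and horizontal distance between beaker_small and beaker_middle below 0.012 m and z of beaker_small in the frame of beaker_middle between 0.001 and 0.009 m and linear speed of each of beaker_large, beaker_middle, beaker_small below 0.03 m/s); the robot touches nothing.
It fails at once if a bystander (steel cup or mortar) is shifted more than 40 mm or tipped over 0.4 rad (distance of any of steel_cup, mortar from where it was at the start of the episode above 0.04 m or angle between any of steel_cup, mortar's own z axis and vertical above 0.4 rad).
It fails at once if a beaker is rammed or dropped into another with more than 40 N (contact force between beaker_middle and beaker_large above 40 N or contact force between beaker_small and beaker_middle above 40 N).
It also fails if it takes over 67 s, if anything falls off the work surface, if the arm or the gripper's body presses on something with over 40 N, if the wrist force passes 120 N, or if a joint passes its speed limit or range.

## Working session

There is one attempt and no reset: what is moved stays moved. The work goes in short steps, each a Python script; the robot and the scene stay as the last script left them, time stands still between calls to the robot, and variables do not carry over. Pictures are saved under pics/ and viewed, at most 10 in all, crops included, and the job is handed in when it is done.

```bash
ls; mkdir -p pics; python3 - <<'E'
from station import *
import cv2,numpy as np
o=get_obs();print(o)
for c in("scene","side"):
    im=get_image(c);cv2.imwrite(f"pics/{c}0.png",im[:,:,::-1])
    print(c,get_calibration(c))
    for n in("beaker_large","beaker_middle","beaker_small","cradle","steel_cup","mortar"):
        print(n,[(round(d['score'],2),np.round(d['extent'],1).tolist()) for d in spot_in(n,c)[:2]])
print(get_calibration("wrist"))
try: print(grasp_offset)
except Exception as e: print(e)
E
```

```text
pics
{'t': 0.0, 'joint_pos': array([-7.94819418e+01,  1.24752439e+01,  9.25292374e+01, -3.41560353e-03,
        7.51325272e+01, -6.43011685e+00]), 'qvel': array([-0.00291646,  0.08890043, -0.02671241,  0.04316977, -0.17059709,
        0.04486378]), 'effort': array([ 7.60948515e-04, -3.96843195e+01, -3.03851867e+01, -1.29316146e-05,
        9.71353438e-03,  7.93833692e-06]), 'tcp_pos': array([ 182.02878431, -597.04472149,  229.97775148]), 'ee_rot': array([-1.79863484e+02, -1.20653559e-02,  1.69490410e+01]), 'wrist_force': array([0.31577043, 0.79279333, 0.37341471]), 'moment': array([ 0.02897522,  0.03072799, -0.00760802]), 'grip_force': 0.0, 'grip_width': 85.58218858844694}
scene {'fx': 459.986817954395, 'fy': 459.986817954395, 'cx': 282.11859883643933, 'cy': 209.40859256889107, 'R': array([[ 0.2063444 ,  0.97844282, -0.0084639 ],
       [ 0.67291897, -0.14818141, -0.72472224],
       [-0.71035346,  0.14384685, -0.68898914]]), 't': array([ -89.12777591, -339.38082015, 1454.35689593])}
beaker_large [(0.94, [186.3, 255.5, 44.2, 42.7]), (0.56, [372.0, 200.0, 47.3, 19.6])]
beaker_middle [
[... 667 characters left out ...]
30.2])]
beaker_small [(0.66, [231.2, 234.4, 24.1, 45.5])]
cradle [(0.69, [250.3, 189.4, 20.0, 11.2]), (0.47, [313.4, 267.8, 39.0, 39.4])]
steel_cup [(0.56, [235.0, 300.6, 41.0, 63.9])]
mortar [(0.6, [338.5, 201.8, 42.3, 55.2])]
{'fx': 378.71476259832906, 'fy': 378.71476259832906, 'cx': 274.0900082801346, 'cy': 215.0134734457013, 'mount': array([[ 1.73060932e-04, -9.54665086e-01, -2.97681951e-01,
         7.64208819e+01],
       [ 9.99999960e-01,  9.91642891e-05,  2.63342269e-04,
        -9.29749398e-01],
       [-2.21884251e-04, -2.97681985e-01,  9.54665065e-01,
        -1.43165902e+02],
       [ 0.00000000e+00,  0.00000000e+00,  0.00000000e+00,
         1.00000000e+00]])}
18.700000000000003
```

View pics/scene0.png

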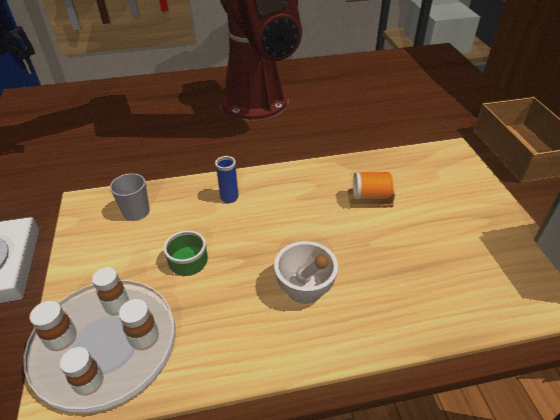

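View pics/side0.png

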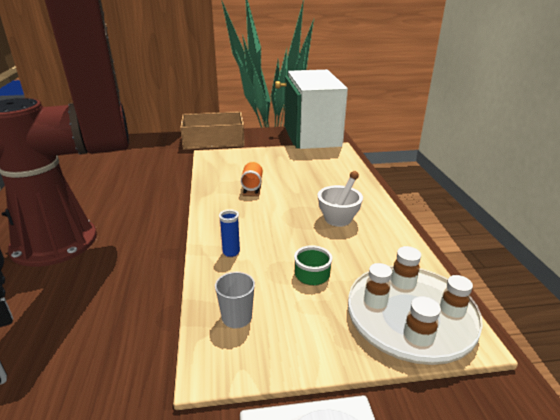

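The scene picture shows orange lying at (373,186), with its white mouth to the left (about -y), green at (186,254), blue at (228,180), the steel cup at (131,197) and the mortar at (306,272). The side picture agrees with the detections. I'll fit the poses to the extents next.

```bash
cat > h.py <<'E'
import numpy as np
from station import *
from scipy.optimize import least_squares
from scipy.spatial.transform import Rotation as Ro
C={c:get_calibration(c) for c in("scene","side","wrist")}
a=np.linspace(0,2*np.pi,60)
def cyl(r,h,r2=None):
    r2=r2 or r
    return np.vstack([np.c_[r*np.cos(a),r*np.sin(a),0*a],np.c_[r2*np.cos(a),r2*np.sin(a),0*a+h]])
DIM=dict(beaker_large=(41,50),beaker_middle=(31,80),beaker_small=(22,108),steel_cup=(28,85,38),mortar=(40,75,60))
def ext(P,c,obs=None):
    k=C[c]
    if c=="wrist":
        M=k["mount"]; R=Ro.from_euler("xyz",obs["ee_rot"],degrees=True).as_matrix()
        T=(P-obs["tcp_pos"])@R; X=(T-M[:3,3])@M[:3,:3]
    else: X=P@k["R"].T+k["t"]
    u=k["fx"]*X[:,0]/X[:,2]+k["cx"];v=k["fy"]*X[:,1]/X[:,2]+k["cy"]
    return np.array([(u.min()+u.max())/2,(v.min()+v.max())/2,np.ptp(u),np.ptp(v)])
def upright(name,E,z=18,x0=(550,0)):
    "E: list of (camera, extent, obs); fits x,y of an upright thing"
    P=cyl(*DIM[name])
    f=lambda p:np.concatenate([(ext(P+[p[0],p[1],z],c,o)-e)*[1,1,.3,.3] for c,e,o in E])
    s=least_squares(f,x0,loss="soft_l1",f_scale=2);return s.x,np.abs(s.fun).max()
def lying(E,x0):
    P=cyl(31,80)-[0,0,40]
    def f(p):
        R=Ro.from_euler("yz",[90,p[2]],degrees=True).as_matrix()
        return np.concatenate([ext(P@R.T+[p[0],p[1],64],c,o)-e for c,e,o in E])
    s=least_squares(f,x0,x_scale=[10,10,5],loss="soft_l1",f_scale=2);return s.x,np.abs(s.fun).max()
E
python3 - <<'E'
from h import *
D=dict(beaker_large=([186.3,255.5,44.2,42.7],[313,268.2,39.7,39.8]),beaker_small=([227.2,178.4,25.3,49.5],[231.2,234.4,24.1,45.5]),steel_cup=([131.6,195.8,37.4,46.8],[235,300.6,41,63.9]))
for n,(p,q) in D.items(): print(n,upright(n,[("scene",p,0),("side",q,0)]),upright(n,[("scene",p,0)]),upright(n,[("side",q,0)]))
print("mortar",upright("mortar",[("scene",[306,274,62,60],0),("side",[340,205,44,38],0)]))
o=([374.6,185,37.1,32.4],[250.6,177,18.1,30.2])
for y in(-60,-90,-120): print(lying([("scene",o[0],0),("side",o[1],0)],[450,250,y]))
E
```

```text
beaker_large (array([ 634.18815324, -243.20505941]), np.float64(2.3241242190277376)) (array([ 636.11051928, -241.35699361]), np.float64(1.1933733106162734)) (array([ 631.6256657 , -251.12311622]), np.float64(0.4809634280541033))
beaker_small (array([ 455.97428095, -133.82259723]), np.float64(2.409468268653484)) (array([ 447.55082465, -132.00052542]), np.float64(0.6237966843104257)) (array([ 458.54108325, -138.79222473]), np.float64(0.9084856831522635))
steel_cup (array([ 455.92050987, -348.61606398]), np.float64(2.650451794931996)) (array([ 452.96565125, -345.37976113]), np.float64(0.39752771285859223)) (array([ 456.91234946, -356.50703536]), np.float64(2.236033364062337))
mortar (array([752.79940996, -21.29564025]), np.float64(1.6523906038385348))
(array([ 533.12096696,  194.40137966, -108.12159002]), np.float64(7.486657570073611))
(array([531.93285592, 194.74787582, -93.67466879]), np.float64(5.02709071285269))
(array([ 533.12068986,  194.40102438, -108.12158433]), np.float64(7.486665757484012))
```

```bash
cat >> h.py <<'E'
UP=np.array([0,0,1.])
def poses(yaw,th):
    m=np.array([np.cos(np.radians(yaw)),np.sin(np.radians(yaw)),0]);t=np.radians(th);c,s=np.cos(t),np.sin(t)
    def rpy(x,z): return Ro.from_matrix(np.c_[x,np.cross(z,x),z]).as_euler("xyz",degrees=True),z
    return m,rpy(m*c-UP*s,-m*s-UP*c),rpy(UP*c+m*s,m*c-UP*s)
E
python3 - <<'E'
from h import *
import cv2
goto([520,200,230],[180,0,-98])
o=get_obs();im=get_image("wrist");cv2.imwrite("pics/w1.png",im[:,:,::-1])
e=spot_in("beaker_middle","wrist");print(o["t"],[(d["score"],d["extent"]) for d in e])
r=regions_of("beaker_middle","wrist")
if r:
    print(r[0]["extent"]);k=r[0]["region"].astype(np.uint8);print(cv2.minAreaRect(cv2.findNonZero(k)))
    for y in(-85,-98,-110): print(lying([("wrist",np.array(r[0]["extent"]),o)],[532,194,y]))
print(solve_ik([532,194,150],[180,0,-98]))
for th in(30,40,50):
    m,(A,za),(B,zb)=poses(-98,th)
    print(th,A,solve_ik(np.array([532,194,64])+10*m+18.7*za,A))
    for p in([532,150],[520,60],[480,60],[560,0],[480,120]):print(p,solve_ik(np.array(p+[68])+18.7*zb,B))
E
```

```text
Traceback (most recent call last):
station.Unreachable: the arm cannot take that pose within its joint ranges
```

```bash
python3 - <<'E'
from h import *
f=lambda q:None if q is None else np.round(q).astype(int).tolist()
print(f(solve_ik([520,200,230],[180,0,82])),f(solve_ik([520,200,230],[180,0,-88])))
F=Ro.from_euler("z",180,degrees=True)
for fl in(0,1):
  for th in(0,15,30,40,50,60):
    m,(A,za),(B,zb)=poses(-98,th)
    if fl: A,B=[(Ro.from_euler("xyz",v,degrees=True)*F).as_euler("xyz",degrees=True) for v in(A,B)]
    print(fl,th,f(solve_ik(np.array([532,194,64])+10*m+18.7*za,A)),[f(solve_ik(np.array(p+[68])+18.7*zb,B)) for p in([532,200],[520,60],[480,60],[480,0],[600,60],[450,250])])
E
```

```text
[14, 4, 102, 0, 74, 22] None
0 0 None [[35, 62, 74, -56, 118, -126], [25, 55, 89, -62, 109, -121], [27, 53, 94, -60, 108, -118], [22, 51, 98, -64, 105, -117], None, [42, 60, 78, -49, 121, -120]]
0 15 None [[34, 54, 78, -49, 108, -125], [25, 47, 93, -55, 98, -124], [26, 44, 98, -54, 97, -121], [21, 42, 102, -58, 94, -121], [22, 52, 82, -58, 100, -129], [41, 52, 83, -42, 110, -120]]
0 30 None [[33, 46, 84, -41, 97, -126], [22, 38, 97, -48, 87, -127], [24, 35, 102, -47, 87, -125], [18, 33, 106, -51, 83, -126], [20, 44, 86, -50, 89, -132], [40, 43, 88, -36, 99, -121]]
0 40 [-8, 20, 116, 50, 57, 147] [[31, 40, 88, -37, 89, -128], [20, 33, 100, -43, 80, -131], [22, 30, 105, -43, 79, -129], [16, 27, 109, -46, 75, -131], [18, 39, 89, -44, 82, -135], [38, 37, 92, -32, 91, -122]]
0 50 [-12, 23, 116, 59, 63, 137] [[28, 35, 92, -32, 82, -131], [17, 28, 103, -37, 73, -136], [18, 24, 108, -37, 72, -134], [12, 22, 111, -40, 69, -137], [15, 34, 92, -38, 75, -140], [36, 32, 97, -28, 83, -125]]
0 60 [-15, 28, 116, 66, 70, 128] [[26, 30, 96, -26, 74, -135], [13, 23, 106, -31, 66, -142], [14, 19, 111, -
[... 830 characters left out ...]
44, 82, 45], [38, 37, 92, -32, 91, 58]]
1 50 [-12, 23, 116, 59, 63, -43] [[28, 35, 92, -32, 82, 49], [17, 28, 103, -37, 73, 44], [18, 24, 108, -37, 72, 46], [12, 22, 111, -40, 69, 43], [15, 34, 92, -38, 75, 40], [36, 32, 97, -28, 83, 55]]
1 60 [-15, 28, 116, 66, 70, -52] [[26, 30, 96, -26, 74, 45], [13, 23, 106, -31, 66, 38], [14, 19, 111, -31, 65, 39], [8, 17, 114, -33, 62, 35], [12, 30, 95, -30, 69, 35], [33, 26, 101, -23, 75, 52]]<stdin>:7: UserWarning: Gimbal lock detected. Setting third angle to zero since it is not possible to uniquely determine all angles.
<sys>:0: UserWarning: Gimbal lock detected. Setting third angle to zero since it is not possible to uniquely determine all angles.
```

```bash
sed -i 's/rpy(m\*c-UP\*s,/rpy(UP*s-m*c,/; s/rpy(UP\*c+m\*s,/rpy(-UP*c-m*s,/' h.py; tail -3 h.py; python3 - <<'E'
from h import *
import cv2
goto([530,195,240],[180,0,82]);wait(.2)
o=get_obs();im=get_image("wrist");cv2.imwrite("pics/w1.png",im[:,:,::-1])
e=spot_in("beaker_middle","wrist");print(o["t"],o["tcp_pos"],[(d["score"],d["extent"]) for d in e])
r=regions_of("beaker_middle","wrist")
if r:
    print(r[0]["extent"]);k=r[0]["region"].astype(np.uint8);print(cv2.minAreaRect(cv2.findNonZero(k)))
    for y in(-85,-98,-110): print(lying([("wrist",np.array(r[0]["extent"]),o)],[532,194,y]))
E
```

```text
m=np.array([np.cos(np.radians(yaw)),np.sin(np.radians(yaw)),0]);t=np.radians(th);c,s=np.cos(t),np.sin(t)
    def rpy(x,z): return Ro.from_matrix(np.c_[x,np.cross(z,x),z]).as_euler("xyz",degrees=True),z
    return m,rpy(UP*s-m*c,-m*s-UP*c),rpy(-UP*c-m*s,m*c-UP*s)
3.9333 [530.17293233 194.54936933 239.93995264] [(0.93, [284.8, 197.1, 78.3, 105.1])]
[284.3, 196.4, 78.0, 105.1]
((282.9800720214844, 196.0184783935547), (73.21510314941406, 106.57505798339844), 2.2025980949401855)
(array([537.21979837, 190.07182978, -98.03818908]), np.float64(3.497279153113624))
(array([537.21888189, 190.07195929, -98.03818929]), np.float64(3.4972902220524418))
(array([ 536.35125796,  189.95561686, -101.34744415]), np.float64(2.702751423193149))
```

View pics/w1.png

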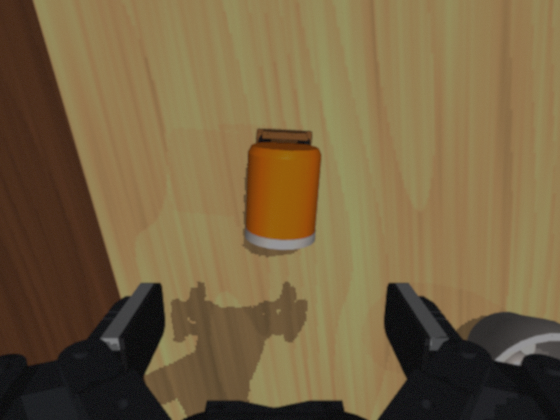

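The picture shows orange centred at (283,195), mouth down the image, rotated about 2.5°. That puts its yaw near -100.5° at about (536,190). Next I'll grasp it tilted by 45°.

```bash
cat > a.py <<'E'
from h import *
import cv2
m,(A,za),(B,zb)=poses(-100.5,45)
G=np.array([536.5,190,64])+8*m+18.7*za
S=np.array([520,60,66])+18.7*zb
qs=[solve_ik(p,r) for p,r in((G-100*za,A),(G,A),(G+[0,0,100],A),(S+[0,0,80],B),(S,B),(S-70*zb,B))]
assert all(q is not None for q in qs)
goto(G-100*za,A); move_l(G,speed=120); grip(50,50)
o=get_obs();print(o["t"],o["grip_width"],o["grip_force"],o["wrist_force"])
move_l(G+[0,0,100],speed=120)
goto(S+[0,0,80],B); wait(.2)
o=get_obs();print(o["t"],o["grip_width"],o["grip_force"],o["tcp_pos"]-S,o["wrist_force"])
im=get_image("scene");im2=get_image("side")
cv2.imwrite("pics/c1.png",cv2.resize(np.hstack([im[80:290,260:440],im2[60:270,170:350]]),None,fx=2,fy=2)[:,:,::-1])
E
python3 a.py
```

```text
6.3417 59.22647610762707 53.77180320530897 [-1.78109648 -3.13272985  4.82719906]
8.9167 59.47286118826338 53.925998589838855 [-0.31185913 -0.55834211 79.8364315 ] [-0.27942648 -0.16777026 -0.12387327]
```

View pics/c1.png

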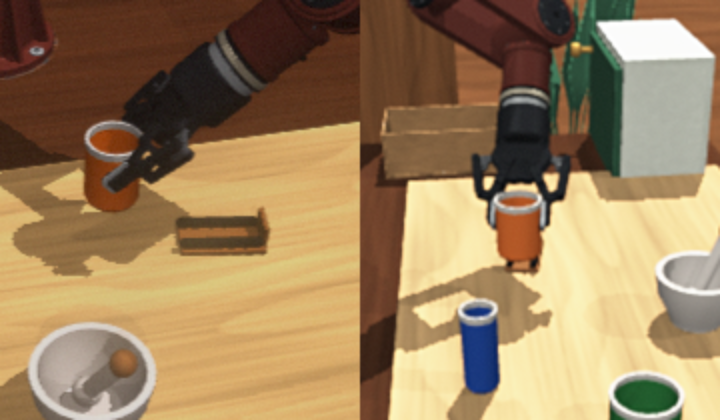

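The beaker is held upright at about (112,165) in the left crop. Next I'll lower it until contact, release it and back away.

```bash
cat >> h.py <<'E'
def lower(p,z_end,step=1.0,thr=4,speed=25):
    "lower from p to TCP height z_end in steps, stopping on upward contact force"
    p=np.array(p,float); wait(.15); f0=get_obs()["wrist_force"][2]
    while p[2]>z_end:
        p[2]-=step; move_l(p,speed=speed); f=get_obs()["wrist_force"][2]-f0
        if f>thr: break
    o=get_obs();print("lower: z",p[2],"real",o["tcp_pos"],"dF",f,"t",o["t"]); return p
E
cat > b.py <<'E'
from h import *
import cv2
m,(A,za),(B,zb)=poses(-100.5,45)
S=np.array([520,60,66])+18.7*zb
move_l(S+[0,0,5],speed=100)
p=lower(S+[0,0,5],S[2]-5)
grip(85); wait(.2); move_l(p-90*zb,speed=120)
goto([520,75,240],[180,0,82]); wait(.3)
o=get_obs();get_image("wrist");e=spot_in("beaker_middle","wrist");print(o["t"],[(d["score"],d["extent"]) for d in e])
E=[("wrist",np.array(e[0]["extent"]),o)];print(upright("beaker_middle",E,x0=(520,60)))
for c in("scene","side"):
    im=get_image(c);d=spot_in("beaker_middle",c);print(c,[(x["score"],x["extent"]) for x in d[:1]])
    if d:print(upright("beaker_middle",[(c,np.array(d[0]["extent"]),0)],x0=(520,60)))
E
python3 b.py
```

```text
lower: z 53.77710319181156 real [517.725375    46.929876    55.00319254] dF 5.688562009926899 t 11.0667
13.525 []Traceback (most recent call last):
  File "b.py", line 10, in <module>
    E=[("wrist",np.array(e[0]["extent"]),o)];print(upright("beaker_middle",E,x0=(520,60)))
                         ~^^^
IndexError: list index out of range
```

```bash
python3 - <<'E'
from h import *
import cv2
ims=[]
for c in("wrist","scene","side"):
    o=get_obs();im=get_image(c);ims.append(cv2.resize(im,(400,300)));d=regions_of("beaker_middle",c);print(c,[(x["score"],x["extent"]) for x in d[:2]])
    if d:print(upright("beaker_middle",[(c,np.array(d[0]["extent"]),o)],x0=(520,60)))
cv2.imwrite("pics/d1.png",np.vstack([np.hstack(ims[:2]),np.hstack([ims[2],ims[2]*0])])[:,:,::-1])
E
```

```text
wrist [(0.92, [279.4, 213.5, 81.7, 87.0])]
(array([520.67545073,  56.67671411]), np.float64(1.7634035447423257))
scene [(0.86, [316.1, 188.1, 25.8, 45.7])]
(array([508.03669234,  63.74899461]), np.float64(0.7682847940612507))
side [(0.93, [249.3, 199.3, 24.3, 31.7])]
(array([516.62612237,  51.30183333]), np.float64(1.2595853510863715))
```

View pics/d1.png

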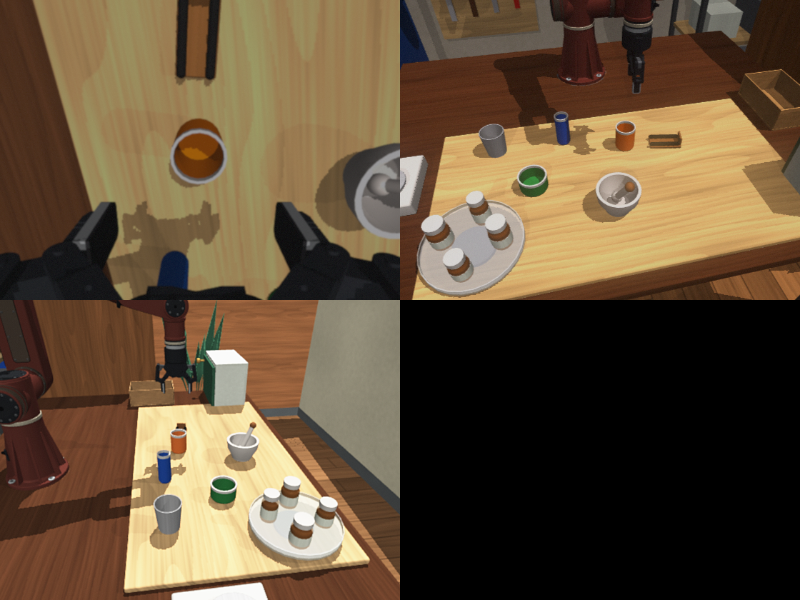

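Orange stands upright and free at about (520.5,57.5), seen at (198,150) in the wrist view. Next I'll look at green and blue from close by.

```bash
python3 - <<'E'
from h import *
import cv2
def look(n,x,y,yaw=45):
    goto([x,y,240],[180,0,yaw]); wait(.3)
    for i in range(3):
        o=get_obs();im=get_image("wrist");d=regions_of(n,"wrist")
        if d: print(n,d[0]["score"],d[0]["extent"],upright(n,[("wrist",np.array(d[0]["extent"]),o)],x0=(x,y)),o["t"]);break
    return im
i1=look("beaker_small",452,-135); i2=look("beaker_large",634,-245)
cv2.imwrite("pics/e1.png",np.hstack([cv2.resize(i,(400,300)) for i in(i1,i2)])[:,:,::-1])
E
```

```text
beaker_small 0.59 [277.4, 197.8, 58.5, 80.1] (array([ 454.33574341, -135.40932596]), np.float64(1.0888395038457672)) 15.1083
beaker_large 0.75 [270.9, 185.3, 96.2, 99.5] (array([ 632.39592173, -241.98156513]), np.float64(0.12200956837560425)) 16.3667
```

View pics/e1.png

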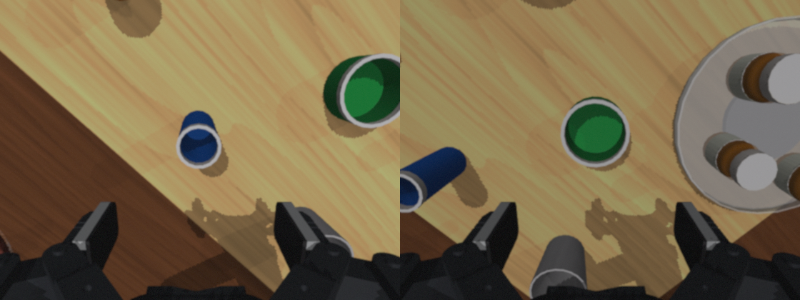

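Green shows at (596,131) and blue at (199,147), and both fits agree with the fixed cameras. I'll look at orange again at the same yaw so biases cancel, then carry it into green.

```bash
cat > c.py <<'E'
from h import *
import cv2,sys
Y=[180,0,45]
goto([520,57,240],Y); wait(.3)
for i in range(4):
    o=get_obs();get_image("wrist");d=regions_of("beaker_middle","wrist")
    if d: break
p,r=upright("beaker_middle",[("wrist",np.array(d[0]["extent"]),o)],x0=(520,57));print(p,r,d[0]["score"])
if np.hypot(*(p-[520,58]))>9: sys.exit("odd")
move_l([*p,73],speed=150); grip(50,40)
o=get_obs();print(o["t"],o["grip_width"],o["grip_force"],o["wrist_force"],o["tcp_pos"])
move_l([*p,200],speed=200)
g=[632.4,-242]
goto([*g,200],Y); move_l([*g,140],speed=150); wait(.2)
print(get_obs()["grip_width"],get_obs()["tcp_pos"])
q=lower([*g,140],84,step=4,speed=50)
if q[2]<=84: q=lower(q,76,step=.8,thr=3,speed=20)
ims=[get_image("scene")[180:310,120:260],get_image("side")[200:330,240:380]]
cv2.imwrite("pics/f1.png",cv2.resize(np.hstack(ims),None,fx=2.5,fy=2.5)[:,:,::-1]);print(get_obs()["t"])
E
python3 c.py
```

```text
[518.6493401   56.70841382] 1.101519639620038 0.96
19.7167 59.434006804589046 43.62817992456257 [-1.46506521  1.07055077  5.82174409] [519.44853035  56.85704376  74.32621376]
59.33905862790542 [ 633.63767506 -242.43301558  142.0998838 ]
lower: z 84.0 real [ 632.05063118 -241.83126021   83.48212102] dF -0.6926789027373161 t 26.1167
lower: z 78.40000000000002 real [ 632.67584518 -242.02821491   79.41364387] dF 7.728009244246916 t 28.0167
28.1167
```

Contact came at the expected seating height (78.4, against 78 predicted). I'll release it, measure where orange sits, fetch blue and insert it.

```bash
cat > d.py <<'E'
from h import *
import cv2,sys
Y=[180,0,45]
grip(85); wait(.1)
move_l([632.4,-242,240],speed=200); wait(.2)
for i in range(4):
    o=get_obs();im=get_image("wrist");d=regions_of("beaker_middle","wrist")
    if d: break
cv2.imwrite("pics/g1.png",im[:,:,::-1])
g,r=upright("beaker_middle",[("wrist",np.array(d[0]["extent"]),o)],z=23,x0=(632,-242));print(g,r,d[0]["score"],d[0]["extent"])
b=np.array([454.3,-135.4])
goto([*b,200],Y); move_l([*b,101],speed=120); grip(30,35)
o=get_obs();print(o["t"],o["grip_width"],o["grip_force"],o["wrist_force"])
move_l([*b,240],speed=200);wait(.1);print(get_obs()["grip_width"])
E
python3 d.py
```

```text
[ 630.1093221  -241.68541741] 0.7632950907914363 0.6 [274.4, 195.4, 84.0, 90.9]
32.1583 42.2504869781328 35.78768910141662 [-0.32983053  0.38191803  4.47461463]
42.505593711361776
```

View pics/g1.png

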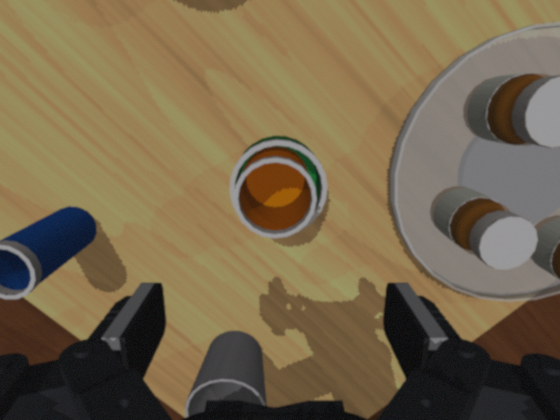

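Orange is seated in green, with its rim centred at (276,198). Next I'll insert blue.

```bash
cat > e.py <<'E'
from h import *
import cv2
Y=[180,0,45]; g=[630.5,-241.7]
goto([*g,240],Y); move_l([*g,200],speed=120); wait(.3); print(get_obs()["tcp_pos"])
q=lower([*g,200],118,step=4,speed=60)
if q[2]<=118: q=lower(q,108.5,step=.8,thr=3,speed=20)
ims=[get_image("scene")[150:280,120:260],get_image("side")[190:320,240:380]]
cv2.imwrite("pics/f2.png",cv2.resize(np.hstack(ims),None,fx=2.5,fy=2.5)[:,:,::-1]);print(get_obs()["t"])
E
python3 e.py
```

```text
[ 631.0014354  -241.98257353  201.15362725]
lower: z 116.0 real [ 630.15925051 -241.53960483  115.46282003] dF -0.5311866197837908 t 40.1167
lower: z 111.20000000000002 real [ 630.64259316 -241.74603245  111.98194023] dF 4.867685819050824 t 41.7667
41.8667
```

View pics/f2.png

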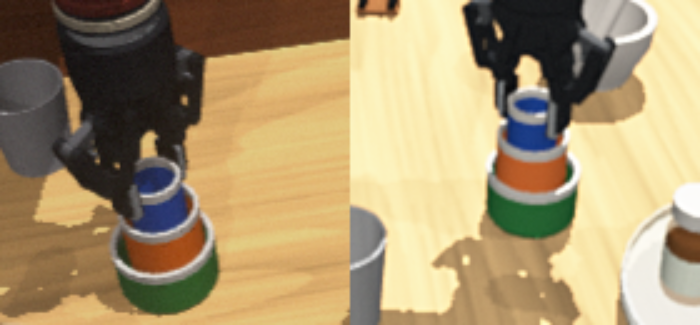

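Both crops show the three beakers nested and upright, and blue touched down at the predicted height (111). I'll release it, retreat and check.

```bash
python3 - <<'E'
from h import *
import cv2
grip(85); wait(.1); move_l([630.5,-241.7,260],speed=180); wait(.3)
w=get_image("wrist");s=get_image("side")[190:320,240:380]
cv2.imwrite("pics/h1.png",np.hstack([cv2.resize(w,(400,300)),cv2.resize(s,(323,300))])[:,:,::-1]);print(get_obs()["t"])
E
```

```text
43.8417
```

View pics/h1.png

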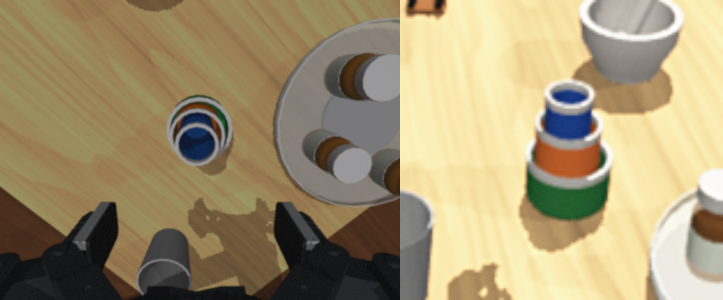

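The nest stands upright at (198,140) in the wrist view and (568,150) in the side crop. The gripper is clear of it.

```bash
python3 -c "
from station import *
print(sign_off())"
```

```text
the job is handed in; nothing more can be done
None
```

I stood the orange beaker on the bare board, released it and gripped it again, then nested orange in green and blue in orange; the last pictures show all three upright and the gripper clear. I signed off at about 44 s, without seeing a verdict.

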